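Load a bushing into the slide-out drive chassis and send it home

TASK

Pull the drive chassis out of its rack case by its bar handle until the slides lock, then stand the flanged brass bushing upright, flange down, on the wear plate in the empty bay and let go of it. Then press the release paddle down and, keeping it down, push the chassis back until it is fully home. Leave the shaft collar in its bay and do not disturb the glass tube and the steel sleeve on the bench.

Things in the scene. Friction and masses are not known exactly. Their poses are not given: they have to be found in the camera images.
- case: Low grey rack case fixed on the bench, 300 wide (y) x 300 deep (x) x 130 mm high, open at the front. Origin: on the bench, at the middle of the open front (mouth). Its x axis points into the case, away from the robot side; y to the left seen from the robot; z up. The chassis slides out along -x. The case stands in different positions and yaw.
- tray (a joint): How far the chassis is pulled out, m: 0 fully home (panel flush with the mouth), 0.154 end stop. It slides with about 2 N friction. From about 0.115 a ramp presses the paddle down (a few N more), and at about 0.145 the paddle springs up again and the chassis is locked: it cannot be pushed in past about 0.144 until the paddle is pressed.
- handle (a point): Middle of the chassis's round bar handle: bar 12 mm thick, 100 mm long along the case's y, its axis 55 mm in front of the panel and 105 mm above the bench (49 mm free between bar and panel). Moves with the chassis.
- panel_front (a point): Middle of the top front edge of the chassis's front panel (aluminium, 284 wide, 12 thick, from 15 to 121 mm above the bench). The panel face looks to the case's -x. Moves with the chassis.
- release (a joint): How far the release paddle is pressed straight down, m: 0 up, 0.012 bottom. Spring: about 2.5 N to start, 8 N at the bottom. When locked, the chassis is freed from about 0.006 to 0.009 down; once the chassis has gone in about 40 mm the paddle is no longer needed. The pulling also moves it by the ramp.
- release_top (a point): Point on the top face of the release paddle, 20 mm in front of the panel face, 92 mm above the bench when up. Dark steel ribbed plate, 40 mm (case x, from 2 to 42 mm before the panel) x 46 mm (case y), 95 mm to the right (case -y) of the panel's middle. The panel rises 29 mm above it behind, so a fingertip on the paddle can push the panel. Moves with paddle and chassis.
- left_bay (a point): Floor centre of the left bay (case +y) of the chassis, floor 25 mm above the bench. Each bay is 112 (x) x 119 mm (y) inside with walls 22 to 25 mm high; the panel is its front wall; centre 67 mm behind the panel face. Under the case roof until the chassis is out (fully out: 87 mm in front of the mouth).
- right_bay (a point): Floor centre of the right bay (case -y); same as the left bay.
- wear_plate: Loose flat dark steel plate, 90 x 90 x 5 mm, 0.3 kg, lying in the empty bay (left or right, varies). Origin: centre of its underside.
- collar: Loose steel shaft collar, ring of 76 mm outside, 40 mm bore, 35 mm high, lying flat in the other bay. Origin: centre of its underside; z axis up.
- bushing: Brass bushing standing on the bench, 80 mm high: flange 60 mm dia x 10 mm at its foot, above it a plain barrel of 44 mm dia with a bore. About 0.6 kg. Origin: centre of its underside (flange); z axis up along the bore. Swaps places with tube and sleeve.
- tube: Squat open clear glass specimen tube standing on the bench, 52 mm rim dia, 75 mm high. Origin: centre of underside. To be left alone.
- sleeve: Plain steel spacer sleeve standing on the bench, 50 mm dia, 65 mm high, bore through. Origin: centre of underside. To be left alone.

How it is judged:
By the outcome, as a careful person would: the job done as asked, in the order asked, and still so for the second after the job is handed in, with the robot touching nothing.
It also fails if it takes over 72 s, if anything falls off the work surface, if the arm or the gripper's body presses on something with over 40 N, if the wrist force passes 120 N, or if a joint passes its speed limit or range.

ROBOT

A 6-joint arm with a two-finger parallel gripper is mounted at the origin on the work surface. World frame = base frame: x ahead of the robot, y to its left, z up, the work surface at z = 0. Lengths are in m, angles in rad, forces in N, time in s.
With the tool pointing down it reaches from about 0.375 to 0.9 m from the base axis. Payload 3.1 kg.
Tool frame: the origin (TCP) lies on the centre line of the jaws, within the pads' length; the fingertips stand 22 mm ahead of it and the grasp point (between the pads) lies 3 mm ahead of it; z points along the fingers, y is the line along which they close (so a half turn about z gives the same grasp; the last joint's range is limited). The gripper opens to 85 mm and grips with 20 to 120 N. Pads are 22 mm wide; open, the fingers measure 114 mm over their backs; the gripper's body (76 mm by 85 mm) begins 54 mm behind the grasp point. The pads swing forward as they close: fully open they stand 13 mm farther back than shut.
Start: joints at [-1.419, 0.527, 1.433, -0, 1.181, -0.178], TCP at [0.202, -0.591, 0.221] pointing down, gripper open.
Joint ranges: [-3.08, 3.08], [-0.75, 2.2], [0.22, 2.44], [-1.43, 4.57], [0, 2.65], [-2.85, 2.85]. Speed limits (rad/s): [2.79, 2.79, 3.14, 3.14, 3.14, 3.14].

INTERFACE

Orientations are given as a unit quaternion [x, y, z, w].
In Python, from station import manip, sensors, snapshot gives the robot as it stands (manip), with the cameras as plain functions and the readings (sensors).
- The arm moves only by the tool drive_effector, called after "Request:" by a JSON object that holds its "op" and its "data". Schema: {"type":"object","properties":{"motion":{"type":"array","items":{"type":"object","properties":{"xyz":{"type":"array","items":{"type":"number"},"minItems":3,"maxItems":3},"yaw":{"type":"number"},"jaw":{"type":"number"}},"additionalProperties":false,"required":["jaw"]},"minItems":1,"maxItems":20},"grip_n":{"type":"number"},"only":{"type":"string"},"quiet":{"type":"boolean"},"lines":{"type":"string"}},"required":["motion"],"additionalProperties":false}. motion is a list of rows, 1 to 20 of them, each an object with the fields xyz (a list: dx, dy, dz in m), yaw (a turn about the tool's z in rad), jaw (the opening from 0.0 (shut) to 1.0 (fully open)); a field left out counts as zero (the opening has to be given); each row is the pose to reach, as a shift and turn from the pose commanded when the call began, along the tool's axes at that moment; what a row does not reach only later rows make up. A row lasts 1/10 s, in which the tool goes at most 0.05 m and 0.15 rad, less where a joint would pass 70% of its speed; a pose out of reach is approached as far as the arm can. The fingers move at their own pace and stop on an object; grip_n is the grip in N (left out, the last holds). Time passes only in rows, so rows that do not move let the fingers close. The tool returns the time, the measured TCP pose, the force, the opening and the grip force at its end. only (a regular expression) keeps the lines of the reply that match it, lines (a string "A,B") keeps lines A to B, and quiet returns only ok. Input that does not fit is refused with a message, and nothing moves.
- sensors.sense(): the state, without advancing time (a new reading comes with each control period).
- snapshot(name): name is "scene" or "side" or "wrist"; returns a dict with "pixels" (384x512x3 uint8, red, green, blue), "range_z" (384x512 float32, m along the optical axis (not along the pixel's ray), 0 where there is no reading), "fov_y" (degrees; the focal length in pixels is half the picture's height over the tangent of half this angle, whatever the lens; pixels are square), "cx", "cy" (the principal point, pixels), "R" (3x3) and "t" (3): a world point X has camera coordinates R X + t; the wrist camera has in their place "hand_eye" (4x4, takes a point from camera to tool coordinates, whose origin is the TCP and whose axes are the flange's). Camera axes: x right, y down, z forward; pixel columns grow to the right and rows downward; lengths in m; the calibration is good to about 2 mm. A picture is of the moment at which its call begins: read the wrist's pose just before it.
- manip.sign_off(): hands the job in; it is judged then, once.
The state is a dict: "t": time; "q": joint angles; "qd": joint speeds; "tau": joint torques, N m; "tcp_pos": TCP position; "tool_rot": TCP orientation; "force": force on the tool from outside, world axes, zero at the start; "ft_torque": the same for the moment, N m; "finger_gap": opening from 0.0 (shut) to 1.0 (fully open); "gripper_force": force on a finger pad.
Only numpy, scipy, OpenCV 4.12 (cv2) and the standard library are available. Lean on these libraries where they do the work, as an engineer would, in place of code of your own. Each camera call takes 0.05 s, during which the arm holds its last target. There are 200 camera calls.

## Working session

There is one attempt and no reset: what is moved stays moved. The work goes in short steps, Python scripts to look and compute and a tool call to move; the robot and the scene stay as the last step left them, time stands still between calls to the robot, and variables do not carry over. Pictures are saved under pics/ and viewed, at most 10 in all, crops included, and the job is handed in when it is done.

```bash
ls; mkdir -p pics
```

Create h.py:
```python
import numpy as np, cv2
from station import manip, sensors, snapshot
from scipy.spatial.transform import Rotation as Ro
def cloud(s, st=None):
    d=s["range_z"]; H,W=d.shape; f=H/2/np.tan(np.radians(s["fov_y"])/2)
    u,v=np.meshgrid(np.arange(W),np.arange(H))
    P=np.stack([(u-s["cx"])/f*d,(v-s["cy"])/f*d,d],-1)
    if "R" in s: X=(P-s["t"])@s["R"]
    else:
        T=s["hand_eye"]; X=P@T[:3,:3].T+T[:3,3]
        R=Ro.from_quat(st["tool_rot"]).as_matrix(); X=X@R.T+st["tcp_pos"]
    X[d<=0]=np.nan
    return X
def snap(n,fn=None):
    st=sensors.sense(); s=snapshot(n); X=cloud(s,st)
    if fn: cv2.imwrite("pics/"+fn,s["pixels"][:,:,::-1])
    return s,X,st
```

Run:
```python
from h import *
st=sensors.sense(); print({k:np.round(v,3) for k,v in st.items()}, Ro.from_quat(st["tool_rot"]).as_matrix().round(3))
ims=[]
for n in("scene","side"):
    s,X,_=snap(n); ims.append(s["pixels"]); np.savez("pics/%s0.npz"%n,X=X,p=s["pixels"],R=s["R"],t=s["t"])
    print(n,s["fov_y"],s["cx"],s["cy"],(-s["R"].T@s["t"]).round(3),s["R"].round(2).tolist(), (s["range_z"]>0).mean())
cv2.imwrite("pics/a.png",np.vstack(ims)[:,:,::-1][:600] if 0 else cv2.resize(np.hstack(ims),(800,300))[:,:,::-1])
cv2.imwrite("pics/a1.png",ims[0][:,:,::-1]);cv2.imwrite("pics/a2.png",ims[1][:,:,::-1])
```

```text
pics
station.py
{'t': np.float64(0.0), 'q': array([-1.419,  0.528,  1.434, -0.   ,  1.181, -0.178]), 'qd': array([-0.001, -0.001,  0.001, -0.   , -0.002,  0.002]), 'tau': array([-1.0000e-03, -4.4236e+01, -1.7802e+01, -0.0000e+00,  8.0000e-03,
        0.0000e+00]), 'tcp_pos': array([ 0.202, -0.591,  0.22 ]), 'tool_rot': array([ 0.986,  0.164,  0.   , -0.001]), 'force': array([ 0.037,  0.249, -0.08 ]), 'ft_torque': array([ 0.02, -0.02,  0.03]), 'gripper_force': np.float64(0.0), 'finger_gap': np.float64(0.998)} [[ 0.946  0.324 -0.   ]
 [ 0.324 -0.946  0.002]
 [ 0.    -0.002 -1.   ]]
scene 49.335347018628546 249.15181417005402 191.24743778220304 [0.89  0.319 0.94 ] [[-0.83, 0.55, -0.01], [0.47, 0.7, -0.53], [-0.29, -0.45, -0.85]] 0.9960378011067709
side 46.552493734038585 255.63851423869926 202.7577147649136 [0.922 0.677 0.904] [[-0.93, 0.36, 0.02], [0.23, 0.64, -0.73], [-0.27, -0.68, -0.68]] 0.9959360758463541
```

View pics/a1.png

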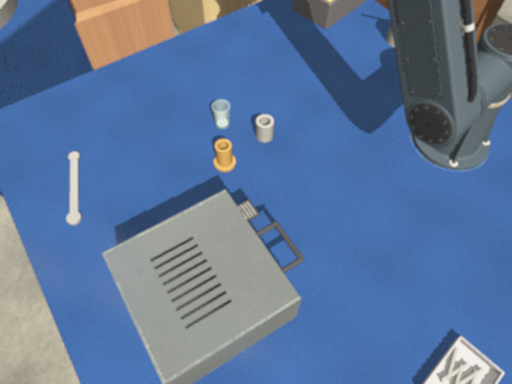

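View pics/a2.png

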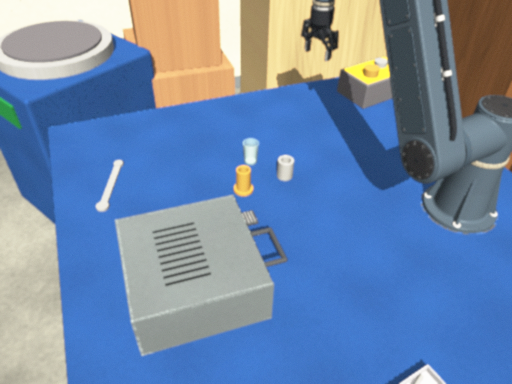

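Scene view: the case is at about (200,285), handle bar (290,245), paddle (248,210), bushing (224,156), tube (221,113), sleeve (264,128). The side view agrees: bushing (243,181), handle (275,245). Next I measure from the depth of both views.

Run:
```python
from h import *
for n in("scene0","side0"):
    D=np.load("pics/%s.npz"%n); X=D["X"]; p=D["p"].astype(int)
    print(n,"bench z",np.nanmedian(X[(abs(X[...,0]-.5)<.05)&(abs(X[...,1])<.05)],0).round(4))
    z=X[...,2]
    reg=(X[...,0]>.3)&(X[...,0]<1.1)&(abs(X[...,1])<.6)
    m=(abs(z-.13)<.006)&reg
    nl,L,S,C=cv2.connectedComponentsWithStats(m.astype(np.uint8))
    i=1+S[1:,4].argmax(); Q=X[L==i]; print("roof",len(Q),np.median(Q[:,2]))
    r=cv2.minAreaRect((Q[:,:2]*1000).astype(np.float32)); print(r, cv2.boxPoints(r).round().tolist())
    # other blobs
    m=(z>.02)&(z<.2)&reg&(L!=i)
    nl,L2,S,C=cv2.connectedComponentsWithStats(m.astype(np.uint8))
    for k in range(1,nl):
        if S[k,4]<25: continue
        Q=X[L2==k]; zt=np.percentile(Q[:,2],97); T=Q[Q[:,2]>zt-.008]
        print(S[k].tolist(),"c",Q.mean(0).round(3),"ztop",zt.round(3),"top",T[:,:2].mean(0).round(4), np.ptp(T[:,:2],axis=0).round(3),p[L2==k].mean(0).round())
```

```text
scene0 bench z [0.501  0.0016 0.    ]
roof 21117 0.13030680559050878
((812.0585327148438, 1.701873779296875), (301.7308654785156, 300.4294128417969), 88.02300262451172) [[657.0, -144.0], [957.0, -154.0], [967.0, 147.0], [667.0, 158.0]]
[212, 100, 18, 26, 385] c [ 0.508 -0.413  0.055] ztop 0.076 top [ 0.5076 -0.4153] [0.05  0.054] [170. 188. 189.]
[256, 115, 18, 24, 367] c [ 0.434 -0.303  0.05 ] ztop 0.067 top [ 0.4316 -0.3071] [0.049 0.051] [183. 179. 169.]
[215, 139, 18, 28, 387] c [ 0.58  -0.284  0.06 ] ztop 0.081 top [ 0.5774 -0.2881] [0.043 0.045] [206. 163.  94.]
[238, 200, 22, 22, 251] c [ 0.633 -0.085  0.092] ztop 0.096 top [ 0.6328 -0.0849] [0.035 0.048] [147. 146. 141.]
[256, 222, 49, 51, 485] c [0.621 0.037 0.11 ] ztop 0.113 top [0.6214 0.0377] [0.059 0.112] [ 98. 101. 108.]
[171, 300, 131, 84, 1494] c [0.812 0.152 0.076] ztop 0.121 top [0.8154 0.1518] [0.288 0.01 ] [127. 130. 126.]
[432, 337, 73, 47, 195] c [0.428 0.429 0.022] ztop 0.024 top [0.4275 0.4287] [0.123 0.102] [217. 213. 212.]
side0 bench z [ 0.501   0.0024 -0.0006]
roof 13665 0.12951352560715712
((810.602111816
[... 337 characters left out ...]
04 -0.3066] [0.05  0.053] [207. 206. 200.]
[236, 165, 15, 26, 331] c [ 0.578 -0.281  0.058] ztop 0.082 top [ 0.5752 -0.2885] [0.042 0.047] [227. 186.  98.]
[242, 210, 16, 16, 167] c [ 0.631 -0.083  0.091] ztop 0.094 top [ 0.6311 -0.0836] [0.033 0.049] [156. 158. 159.]
[250, 227, 37, 40, 365] c [0.621 0.039 0.109] ztop 0.112 top [0.6202 0.0386] [0.059 0.113] [103. 109. 121.]
[132, 285, 142, 66, 3812] c [0.822 0.152 0.074] ztop 0.121 top [0.821  0.1515] [0.299 0.013] [146. 153. 149.]
[418, 365, 28, 19, 58] c [0.409 0.407 0.022] ztop 0.024 top [0.4092 0.407 ] [0.036 0.045] [226. 228. 233.]
[400, 372, 18, 12, 32] c [0.462 0.399 0.022] ztop 0.024 top [0.4623 0.3992] [0.047 0.01 ] [233. 232. 234.]
```

Add to h.py:
```python
YAW=-0.0352
CX=np.array([np.cos(YAW),np.sin(YAW),0]); CY=np.array([-np.sin(YAW),np.cos(YAW),0])
M0=np.array([0.6605,0.0062,0.])
def tocase(X): return np.stack([(X-M0)@CX,(X-M0)@CY,X[...,2]],-1)
def toworld(c): c=np.asarray(c,float); return M0+c[0]*CX+c[1]*CY+np.array([0,0,c[2]])
def rel(p,yaw_y=None):  # tool-axis shift to world TCP p; turn so that tool y lies along world angle yaw_y (mod pi)
    st=sensors.sense(); R=Ro.from_quat(st["tool_rot"]).as_matrix(); d=R.T@(np.array(p)-st["tcp_pos"])
    o=[d.round(4).tolist()]
    if yaw_y is not None:
        a=np.arctan2(R[1,1],R[0,1]); o.append([round(float(-w),3) for w in ((yaw_y-a+np.pi/2)%np.pi-np.pi/2,)])
    o.append(("q1,q6",st["q"][[0,5]].round(2).tolist())); print(*o)
```

Run:
```python
from h import *
for n in("scene0","side0"):
    X=np.load("pics/%s.npz"%n)["X"]; C=tocase(X)
    m=(C[...,2]>.1)&(C[...,2]<.125)&(C[...,0]<-.045)&(C[...,0]>-.08)&(abs(C[...,1])<.07)
    Q=C[m]; print(n,"bar",len(Q),Q.mean(0).round(4),np.percentile(Q,[3,97],axis=0).round(3).tolist())
    m=(C[...,2]>.08)&(C[...,2]<.105)&(C[...,0]<-.004)&(C[...,0]>-.05)&(abs(C[...,1]+.095)<.04)
    Q=C[m]; print("paddle",len(Q),np.median(Q,0).round(4),np.percentile(Q,[3,97],axis=0).round(3).tolist())
    b=X[(X[...,2]>.077)&(X[...,2]<.085)&(np.hypot(X[...,0]-.577,X[...,1]+.288)<.04)]; print("bush",cv2.minEnclosingCircle((b[:,:2]*1000).astype(np.float32)))
```

```text
scene0 bar 236 [-0.053   0.0217  0.1096] [[-0.059, -0.024, 0.104], [-0.048, 0.067, 0.113]]
paddle 251 [-0.0242 -0.0915  0.0922] [[-0.04, -0.114, 0.088], [-0.009, -0.071, 0.096]]
bush ((578.0343627929688, -288.92828369140625), 23.12248992919922)
side0 bar 165 [-0.0542  0.0212  0.109 ] [[-0.061, -0.025, 0.105], [-0.048, 0.069, 0.112]]
paddle 167 [-0.0261 -0.0889  0.0913] [[-0.041, -0.115, 0.087], [-0.012, -0.07, 0.094]]
bush ((574.1334228515625, -288.2970886230469), 23.384220123291016)
```

Request:
{"op": "drive_effector", "data": {"motion": [{"xyz": [0.576, -0.436, 0], "yaw": -1.206, "jaw": 0.5}, {"xyz": [0.576, -0.436, 0], "yaw": -1.206, "jaw": 0.5}, {"xyz": [0.576, -0.436, 0], "yaw": -1.206, "jaw": 0.5}, {"xyz": [0.576, -0.436, 0], "yaw": -1.206, "jaw": 0.5}, {"xyz": [0.576, -0.436, 0], "yaw": -1.206, "jaw": 0.5}, {"xyz": [0.576, -0.436, 0], "yaw": -1.206, "jaw": 0.5}, {"xyz": [0.576, -0.436, 0], "yaw": -1.206, "jaw": 0.5}, {"xyz": [0.576, -0.436, 0], "yaw": -1.206, "jaw": 0.5}, {"xyz": [0.576, -0.436, 0], "yaw": -1.206, "jaw": 0.5}, {"xyz": [0.576, -0.436, 0], "yaw": -1.206, "jaw": 0.5}, {"xyz": [0.576, -0.436, 0], "yaw": -1.206, "jaw": 0.5}, {"xyz": [0.576, -0.436, 0], "yaw": -1.206, "jaw": 0.5}, {"xyz": [0.576, -0.436, 0], "yaw": -1.206, "jaw": 0.5}, {"xyz": [0.576, -0.436, 0], "yaw": -1.206, "jaw": 0.5}, {"xyz": [0.576, -0.436, 0], "yaw": -1.206, "jaw": 0.5}, {"xyz": [0.576, -0.436, 0], "yaw": -1.206, "jaw": 0.5}, {"xyz": [0.576, -0.436, 0], "yaw": -1.206, "jaw": 0.5}, {"xyz": [0.576, -0.436, 0], "yaw": -1.206, "jaw": 0.5}], "grip_n": 40}}

```text
t: 1.9
tcp_pos: [0.6052, 0.0068, 0.2209]
tool_rot: [0.72, 0.694, -0.001, -0.0]
force: [0.6, -1.1, 0.7]
finger_gap: 0.498
gripper_force: 0.0
```

Run:
```python
from h import *
s,X,st=snap("wrist","w1.png"); np.savez("pics/w1.npz",X=X)
print(s["hand_eye"].round(3).tolist(),s["fov_y"]); C=tocase(X)
m=(C[...,2]>.095)&(C[...,2]<.125)&(C[...,0]<-.045)&(C[...,0]>-.08)&(abs(C[...,1])<.07)
Q=C[m]; print("bar",len(Q)); print(Q.mean(0).round(4),np.percentile(Q,[3,97],axis=0).round(3).tolist()) if len(Q) else 0
rel(toworld([-.055,0,.105]),YAW)
```

```text
[[-0.001, -0.96, -0.279, 0.071], [1.0, -0.001, -0.0, -0.0], [0.0, -0.279, 0.96, -0.152], [0.0, 0.0, 0.0, 1.0]] 60.63899419765084
bar 1847
[-0.0558  0.0212  0.1093] [[-0.062, -0.025, 0.106], [-0.048, 0.068, 0.111]]
[0.0016, 0.0003, 0.116] [-0.001] ('q1,q6', [-0.17, -0.14])
```

View pics/w1.png

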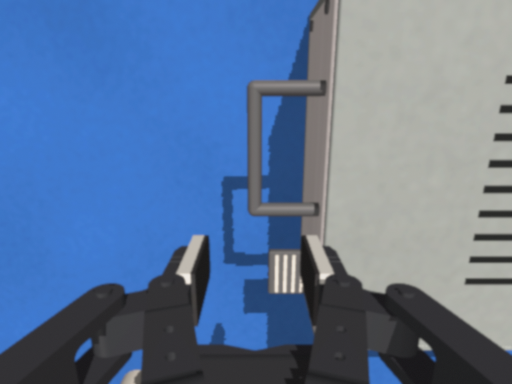

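The wrist view shows the bar as a vertical line at (255,148), ending at rows 88 and 210, and the paddle at (285,272). All three views agree: the bar axis is 55 mm in front of the panel, its top is at 0.111, and its middle is at case y +0.021. I descend there.

Request:
{"op": "drive_effector", "data": {"motion": [{"xyz": [0.022, 0, 0.03], "jaw": 0.5}, {"xyz": [0.022, 0, 0.07], "jaw": 0.5}, {"xyz": [0.022, 0, 0.1], "jaw": 0.5}, {"xyz": [0.022, 0, 0.115], "jaw": 0.5}, {"xyz": [0.022, 0, 0.115], "jaw": 0.5}, {"xyz": [0.022, 0, 0.115], "jaw": 0}, {"xyz": [0.022, 0, 0.115], "jaw": 0}, {"xyz": [0.022, 0, 0.115], "jaw": 0}, {"xyz": [0.022, 0, 0.115], "jaw": 0}], "grip_n": 40}}

```text
t: 2.85
tcp_pos: [0.6076, 0.0296, 0.1074]
tool_rot: [0.719, 0.695, 0.001, 0.001]
force: [-0.2, 0.6, -0.7]
finger_gap: -0.002
gripper_force: 0.0
```

Run:
```python
from h import *
st=sensors.sense(); print(tocase(st["tcp_pos"]).round(4)); rel(toworld([-.055-.154,.021,.105]),YAW)
```

```text
[-0.0537  0.0215  0.1074]
[-0.0005, -0.1553, 0.0021] [0.0] ('q1,q6', [-0.13, -0.1])
```

The fingers closed on nothing, so I look before doing anything else.

Run:
```python
from h import *
s,X,st=snap("wrist"); s2,X2,_=snap("scene"); 
a=s["pixels"]; b=cv2.resize(s2["pixels"][150:300,180:380],(512,384),interpolation=cv2.INTER_CUBIC)
cv2.imwrite("pics/b.png",cv2.resize(np.hstack([a,b]),(800,300))[:,:,::-1])
for X in(X,X2):
    C=tocase(X); m=(C[...,2]>.1)&(C[...,2]<.113)&(C[...,0]<-.04)&(C[...,0]>-.09)&(abs(C[...,1])<.08)
    Q=C[m]; print(len(Q),Q.mean(0).round(4),np.percentile(Q,[3,97],axis=0).round(3).tolist())
print(sensors.sense()["finger_gap"],sensors.sense()["gripper_force"])
```

```text
3194 [-0.0545  0.0568  0.1095] [[-0.062, 0.028, 0.106], [-0.042, 0.079, 0.112]]
134 [-0.0522  0.0567  0.1095] [[-0.059, 0.03, 0.105], [-0.043, 0.079, 0.113]]
-0.0016804814716158164 0.0
```

View pics/b.png

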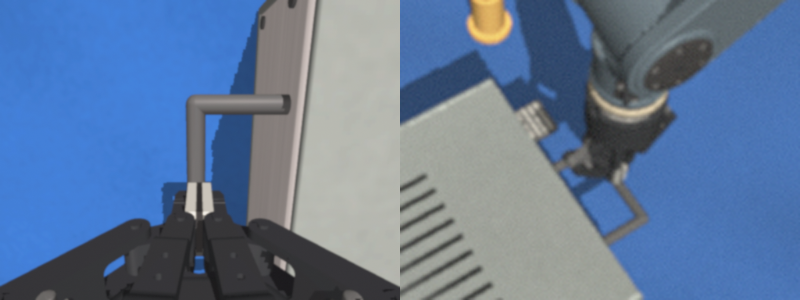

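Run:
```python
from h import *
s,X,st=snap("wrist"); C=tocase(X)-tocase(st["tcp_pos"])
print(st["tcp_pos"],tocase(st["tcp_pos"]).round(4),st["force"].round(1),st["finger_gap"])
for r in range(180,330,8):
    print(r,*[(C[r,c]*1000).round().astype(int).tolist() for c in (236,246,252,258,268)])
```

```text
[0.60729449 0.02973842 0.10692604] [-0.054   0.0217  0.1069] [-0.   1.1  1.1] -0.0016804814716158164
180 [-16, 5, -108] [-4, 33, 2] [-2, 34, 5] [1, 33, 2] [11, 6, -107]
188 [-16, -1, -108] [-4, 29, 3] [-2, 29, 3] [1, 29, 2] [11, -2, -108]
196 [-16, -8, -108] [-5, 25, 3] [-2, 25, 3] [1, 26, 3] [11, -8, -106]
204 [-16, -15, -108] [-5, 22, 4] [-2, 22, 4] [1, 21, 2] [11, -15, -107]
212 [-16, -22, -108] [-5, 18, 4] [-2, 18, 4] [1, 17, 2] [11, -23, -109]
220 [-16, -30, -107] [-5, 13, 3] [-2, 14, 4] [1, 13, 3] [11, -30, -108]
228 [-16, -36, -107] [-5, 9, 3] [-2, 10, 4] [1, 9, 2] [11, -37, -108]
236 [-16, -44, -108] [-4, 12, 19] [-2, 11, 17] [1, 11, 17] [6, 11, 17]
244 [-9, 7, 17] [-4, 11, 25] [-2, 11, 25] [1, 10, 24] [5, 12, 27]
252 [-8, 7, 25] [-4, 11, 33] [-1, 11, 32] [1, 11, 33] [5, 11, 32]
260 [-8, 7, 32] [-4, 12, 41] [-1, 11, 40] [1, 11, 39] [5, 11, 39]
268 [-8, 7, 38] [-4, 11, 45] [-1, 11, 45] [1, 11, 45] [4, 11, 45]
276 [-7, 14, 55] [-3, 12, 53] [-1, 8, 47] [1, 9, 48] [4, 12, 54]
284 [-7, 12, 58] [-3, 12, 58] [-1, 5, 47] [1, 5, 47] [4, 12, 58]
292 [-6, 12, 63] [-3, 12, 62] [-1, 2, 48] [1, 2, 47] [4, 12, 62]
300 [-6, 12, 66] [-3, 9, 63] [-1, -1, 48] [1, -2, 47] [4, 12, 66]
308 [-5, 17, 77] [-3, 3, 57] [-1, -5, 47] [1, -4, 47] [3, 15, 74]
316 [-5, 17, 81] [-3, 0, 58] [-1, -8, 48] [1, -8, 48] [3, 12, 75]
324 [-5, 17, 84] [-3, -3, 58] [-2, -45, 4] [1, -45, 4] [3, 10, 75]
```

The wrist depth puts the shut fingertips about 10 to 17 mm above the TCP, just above the bar top, instead of 22 mm ahead of it. I check this with the fixed cameras before going lower.

Run:
```python
from h import *
st=sensors.sense(); c0=tocase(st["tcp_pos"])
for n in("scene","side"):
    s,X,_=snap(n); C=tocase(X)-c0
    m=(abs(C[...,0])<.03)&(abs(C[...,1])<.03)&(C[...,2]>-.05)&(C[...,2]<.1)
    Q=C[m]*1000; print(n,len(Q)); 
    h=np.floor(Q[:,2]/6)*6
    for z in np.unique(h): q=Q[h==z]; print(int(z),len(q),"x",q[:,0].min().round(),q[:,0].max().round(),"y",q[:,1].min().round(),q[:,1].max().round())
X=np.load("pics/w1.npz")["X"]; C=(tocase(X)-tocase(np.array([.6052,.0068,.2209])))*1000
for r in range(220,340,8): print(r,*[C[r,c].round().astype(int).tolist() for c in (180,196,204,306,314,326)])
```

```text
scene 296
-6 6 x -6.0 6.0 y 4.0 23.0
0 46 x -6.0 6.0 y 8.0 29.0
6 4 x -0.0 8.0 y 6.0 28.0
12 6 x -5.0 8.0 y 10.0 12.0
18 10 x -12.0 14.0 y 3.0 12.0
24 15 x -12.0 15.0 y 3.0 12.0
30 10 x -10.0 15.0 y 6.0 12.0
36 13 x -4.0 15.0 y 5.0 12.0
42 8 x -3.0 13.0 y 7.0 12.0
48 13 x -5.0 17.0 y 8.0 13.0
54 19 x -22.0 30.0 y 7.0 14.0
60 44 x -29.0 30.0 y -5.0 14.0
66 31 x -28.0 29.0 y -7.0 15.0
72 17 x -29.0 29.0 y 4.0 17.0
78 20 x -16.0 17.0 y 10.0 18.0
84 16 x -12.0 18.0 y 12.0 18.0
90 10 x -5.0 20.0 y 11.0 17.0
96 8 x 10.0 27.0 y 11.0 17.0
side 482
-6 6 x -7.0 4.0 y -6.0 29.0
0 39 x -7.0 5.0 y -0.0 30.0
6 3 x -6.0 6.0 y 5.0 23.0
12 9 x -10.0 7.0 y 7.0 13.0
18 21 x -13.0 14.0 y -5.0 15.0
24 24 x -14.0 14.0 y -6.0 13.0
30 24 x -12.0 14.0 y -4.0 13.0
36 19 x -12.0 14.0 y -5.0 13.0
42 20 x -8.0 13.0 y 5.0 13.0
48 18 x -21.0 16.0 y 4.0 14.0
54 41 x -25.0 28.0 y -1.0 16.0
60 68 x -30.0 29.0 y -13.0 16.0
66 46 x -30.0 29.0 y -12.0 15.0
72 26 x -30.0 29.0 y -6.0 18.0
78 27 x -15.0 17.0 y 8.0 20.0
84 30 x -17.0 23.0 y 9.0 19.0
90 40 x -24.0 26.0 y 8.0 19.0
96 21 x -26.0 28.0 y 8.0 20.0
220 [-92, -74, 
[... 744 characters left out ...]
21, -4, 32] [21, 7, 50] [23, 12, 58]
292 [-24, 12, 62] [-22, 2, 47] [-22, -8, 32] [21, -7, 33] [21, 3, 49] [22, 12, 62]
300 [-23, 12, 66] [-22, 0, 49] [-68, -186, -222] [21, -10, 34] [21, 1, 50] [21, 12, 67]
308 [-20, 17, 77] [-22, -3, 49] [-68, -198, -222] [67, -198, -222] [21, -3, 50] [19, 16, 76]
316 [-19, 17, 81] [-22, -7, 49] [-69, -210, -221] [67, -211, -222] [21, -6, 50] [18, 17, 81]
324 [-19, 17, 83] [-22, -10, 50] [-69, -223, -221] [68, -223, -222] [22, -10, 49] [18, 17, 83]
332 [-18, 17, 86] [-81, -236, -222] [-70, -236, -222] [-9223372036854775808, -9223372036854775808, -9223372036854775808] [54, -139, -104] [17, 17, 87]<stdin>:10: RuntimeWarning: invalid value encountered in cast
```

All three cameras agree: the fingers end about 15 mm above the reported TCP, and the pads run from +15 to +50 mm, so the grasp centre is about 34 mm behind the reported TCP. That is 37 mm off the data sheet, so I take it into account everywhere. I open, go 36 mm lower and grip.

Request:
{"op": "drive_effector", "data": {"motion": [{"jaw": 0.5}, {"jaw": 0.5}, {"jaw": 0.5}, {"xyz": [0, 0, 0.012], "jaw": 0.5}, {"xyz": [0, 0, 0.024], "jaw": 0.5}, {"xyz": [0, 0, 0.036], "jaw": 0.5}, {"xyz": [0, 0, 0.036], "jaw": 0.5}, {"xyz": [0, 0, 0.036], "jaw": 0}, {"xyz": [0, 0, 0.036], "jaw": 0}, {"xyz": [0, 0, 0.036], "jaw": 0}, {"xyz": [0, 0, 0.036], "jaw": 0}], "grip_n": 40}}

```text
t: 4.2
tcp_pos: [0.6067, 0.0297, 0.0703]
tool_rot: [0.719, 0.695, -0.0, -0.0]
force: [-0.4, -0.1, -1.3]
finger_gap: 0.127
gripper_force: 38.9
```

Gripped: the gap matches the 12 mm bar. Now I pull.

Request:
{"op": "drive_effector", "data": {"motion": [{"xyz": [0, -0.02, 0], "jaw": 0}, {"xyz": [0, -0.045, 0], "jaw": 0}, {"xyz": [0, -0.07, 0], "jaw": 0}, {"xyz": [0, -0.095, 0], "jaw": 0}, {"xyz": [0, -0.115, 0], "jaw": 0}, {"xyz": [0, -0.13, 0], "jaw": 0}, {"xyz": [0, -0.142, 0], "jaw": 0}, {"xyz": [0, -0.15, 0], "jaw": 0}, {"xyz": [0, -0.152, 0], "jaw": 0}, {"xyz": [0, -0.152, 0], "jaw": 0}, {"xyz": [0, -0.152, 0], "jaw": 0}]}}

```text
t: 5.3
tcp_pos: [0.4549, 0.0351, 0.0703]
tool_rot: [0.719, 0.695, -0.0, -0.0]
force: [0.5, 0.5, -3.1]
finger_gap: 0.125
gripper_force: 41.3
```

Run:
```python
from h import *
st=sensors.sense(); print(tocase(st["tcp_pos"]).round(4),st["force"].round(1))
```

```text
[-0.2065  0.0216  0.0703] [ 0.5  0.5 -3.1]
```

Request:
{"op": "drive_effector", "data": {"motion": [{"jaw": 0.6}, {"jaw": 0.6}, {"jaw": 0.6}, {"xyz": [0, 0, -0.04], "jaw": 0.6}, {"xyz": [0, 0, -0.08], "jaw": 0.6}, {"xyz": [0, 0, -0.13], "jaw": 1}, {"xyz": [-0.05, 0.02, -0.16], "yaw": 0.15, "jaw": 1}, {"xyz": [-0.1, 0.04, -0.16], "yaw": 0.3, "jaw": 1}, {"xyz": [-0.14, 0.055, -0.16], "yaw": 0.45, "jaw": 1}, {"xyz": [-0.18, 0.07, -0.16], "yaw": 0.6, "jaw": 1}, {"xyz": [-0.22, 0.085, -0.16], "yaw": 0.75, "jaw": 1}, {"xyz": [-0.25, 0.095, -0.16], "yaw": 0.9, "jaw": 1}, {"xyz": [-0.28, 0.11, -0.16], "yaw": 1.05, "jaw": 1}, {"xyz": [-0.3, 0.118, -0.16], "yaw": 1.2, "jaw": 1}, {"xyz": [-0.315, 0.12, -0.16], "yaw": 1.35, "jaw": 1}, {"xyz": [-0.32, 0.12, -0.16], "yaw": 1.5, "jaw": 1}, {"xyz": [-0.32, 0.12, -0.16], "yaw": 1.57, "jaw": 1}, {"xyz": [-0.32, 0.12, -0.16], "yaw": 1.57, "jaw": 1}], "grip_n": 50}}

```text
t: 7.1
tcp_pos: [0.5635, -0.2891, 0.23]
tool_rot: [1.0, -0.017, -0.0, -0.0]
force: [0.3, 0.6, -0.6]
finger_gap: 0.996
gripper_force: 0.0
```

Run:
```python
from h import *
for n in("scene","side"):
    s,X,_=snap(n,n+"1.png"); C=tocase(X)
    if n=="side": cv2.imwrite("pics/c.png",cv2.resize(s["pixels"][180:330,200:400],(800,600),interpolation=cv2.INTER_CUBIC)[:,:,::-1])
    np.savez("pics/%s1.npz"%n,X=X,p=s["pixels"])
    m=(C[...,2]>.07)&(C[...,2]<.105)&(C[...,0]<-.150)&(C[...,0]>-.20)&(abs(C[...,1]+.095)<.035)
    Q=C[m]; print(n,"paddle",len(Q),np.median(Q,0).round(4),np.percentile(Q,[3,97],axis=0).round(3).tolist())
    m=(C[...,2]>.117)&(C[...,2]<.125)&(C[...,0]<-.12)&(C[...,0]>-.17)&(abs(C[...,1])<.16)
    Q=C[m]; print("panel top",len(Q),np.percentile(Q,[3,50,97],axis=0).round(4).tolist())
    for nm,y in(("L",.065),("R",-.065)):
        m=(abs(C[...,0]+.085)<.03)&(abs(C[...,1]-y)<.03); print(nm,np.percentile(C[m][:,2],[10,50,90]).round(4))
    b=X[(X[...,2]>.075)&(X[...,2]<.085)&(np.hypot(X[...,0]-.577,X[...,1]+.288)<.04)]
    print("bush",len(b),cv2.minEnclosingCircle((b[:,:2]*1000).astype(np.float32)) if len(b) else 0)
s,X,st=snap("wrist"); print(st["tcp_pos"].round(4))
b=X[(X[...,2]>.075)&(X[...,2]<.085)&(np.hypot(X[...,0]-.577,X[...,1]+.288)<.04)]
print("bush w",len(b),cv2.minEnclosingCircle((b[:,:2]*1000).astype(np.float32)) if len(b) else 0, np.median(b[:,2]))
rel([.576,-.2885,.024],YAW+np.pi/2)
```

```text
scene paddle 196 [-0.1768 -0.0915  0.0922] [[-0.19, -0.115, 0.089], [-0.163, -0.071, 0.095]]
panel top 639 [[-0.1492, -0.1287, 0.1177], [-0.1429, 0.017, 0.1207], [-0.1376, 0.1361, 0.1235]]
L [0.0248 0.0582 0.0616]
R [0.0279 0.03   0.0322]
bush 119 ((576.9733276367188, -289.84869384765625), 22.592144012451172)
side paddle 136 [-0.1784 -0.0902  0.0916] [[-0.192, -0.114, 0.087], [-0.166, -0.07, 0.094]]
panel top 438 [[-0.1505, -0.128, 0.1175], [-0.1441, 0.0248, 0.1203], [-0.1387, 0.1376, 0.1227]]
L [0.0261 0.0567 0.0609]
R [0.0273 0.0296 0.0317]
bush 77 ((575.1422119140625, -287.8711242675781), 24.179519653320312)
[ 0.5636 -0.2888  0.2302]
bush w 911 ((574.9086303710938, -290.21990966796875), 21.92771339416504) 0.0794149251381854
[0.0124, -0.0005, 0.2062] [0.003] ('q1,q6', [-0.65, 0.95])
```

View pics/c.png

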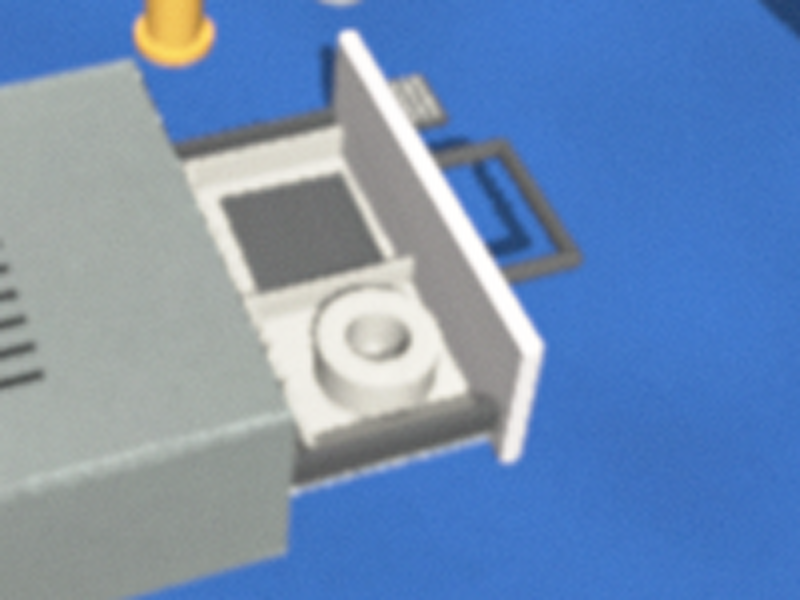

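The side crop shows the wear plate (dark square) at (305,232) in the right bay, the collar in the left bay, and the paddle at (420,100), up at 0.092. The panel is at about -0.150, so the chassis is locked. The plate top at 0.030 and bushing top at 0.080 match the text. I now grip and lift the bushing.

Request:
{"op": "drive_effector", "data": {"motion": [{"xyz": [0.012, 0, 0.04], "jaw": 1}, {"xyz": [0.012, 0, 0.08], "jaw": 1}, {"xyz": [0.012, 0, 0.12], "jaw": 1}, {"xyz": [0.012, 0, 0.155], "jaw": 1}, {"xyz": [0.012, 0, 0.185], "jaw": 1}, {"xyz": [0.012, 0, 0.206], "jaw": 1}, {"xyz": [0.012, 0, 0.206], "jaw": 1}, {"xyz": [0.012, 0, 0.206], "jaw": 0}, {"xyz": [0.012, 0, 0.206], "jaw": 0}, {"xyz": [0.012, 0, 0.206], "jaw": 0}, {"xyz": [0.012, 0, 0.206], "jaw": 0}, {"xyz": [0.012, 0, 0.206], "jaw": 0}], "grip_n": 50}}

```text
t: 8.45
tcp_pos: [0.577, -0.2904, 0.0262]
tool_rot: [1.0, -0.017, 0.002, 0.001]
force: [0.4, -0.6, 7.0]
finger_gap: 0.508
gripper_force: 51.1
```

Run:
```python
from h import *
for n in("scene1","side1"):
    D=np.load("pics/%s.npz"%n); C=tocase(D["X"]); g=D["p"].astype(int).mean(-1)
    m=(abs(C[...,0]+.085)<.06)&(abs(C[...,1]+.062)<.06)&(abs(C[...,2]-.030)<.006)&(g<110)
    Q=C[m]; print(n,len(Q),Q.mean(0).round(4),np.percentile(Q,[1,99],axis=0).round(4).tolist(),cv2.minAreaRect((Q[:,:2]*1000).astype(np.float32)))
```

```text
scene1 1064 [-0.0851 -0.057   0.0301] [[-0.1264, -0.1013, 0.0265], [-0.045, -0.0154, 0.0339]] ((-91.67744445800781, -58.87726974487305), (89.86692810058594, 97.2983169555664), 87.36201477050781)
side1 43 [-0.1048 -0.0494  0.029 ] [[-0.1269, -0.095, 0.0258], [-0.0546, -0.019, 0.033]] ((-90.57354736328125, -56.93098831176758), (75.97862243652344, 73.3277587890625), 89.82825469970703)
```

The bushing is gripped (gap about 43 mm). I lift it and carry it over the plate.

Request:
{"op": "drive_effector", "data": {"motion": [{"xyz": [0, 0, -0.03], "jaw": 0}, {"xyz": [0, 0, -0.07], "jaw": 0}, {"xyz": [0, 0, -0.11], "jaw": 0}, {"xyz": [0, 0, -0.13], "jaw": 0}, {"xyz": [-0.003, -0.03, -0.13], "jaw": 0}, {"xyz": [-0.005, -0.07, -0.13], "jaw": 0}, {"xyz": [-0.007, -0.11, -0.13], "jaw": 0}, {"xyz": [-0.009, -0.15, -0.13], "jaw": 0}, {"xyz": [-0.011, -0.19, -0.13], "jaw": 0}, {"xyz": [-0.012, -0.22, -0.13], "jaw": 0}, {"xyz": [-0.013, -0.235, -0.13], "jaw": 0}, {"xyz": [-0.013, -0.241, -0.13], "jaw": 0}, {"xyz": [-0.013, -0.241, -0.13], "jaw": 0}]}}

```text
t: 9.75
tcp_pos: [0.5709, -0.0479, 0.1539]
tool_rot: [1.0, -0.017, -0.0, 0.0]
force: [-0.1, 0.3, -5.1]
finger_gap: 0.504
gripper_force: 53.1
```

Run:
```python
from h import *
st=sensors.sense(); print(tocase(st["tcp_pos"]).round(4)); rel(toworld([-.086,-.058,.058]),YAW+np.pi/2)
ims=[]
for n in("wrist","side"):
    s,X,st=snap(n); C=tocase(X); ims.append(s["pixels"] if n=="wrist" else cv2.resize(s["pixels"][180:310,200:373],(512,384),interpolation=cv2.INTER_CUBIC))
    p=s["pixels"].astype(int); br=(p[...,0]>p[...,2]+40)
    Q=C[br&(C[...,2]>.05)&(abs(C[...,0]+.086)<.06)&(abs(C[...,1]+.058)<.06)]
    print(n,"bushing",len(Q),Q.mean(0).round(4) if len(Q) else 0,np.percentile(Q,[2,98],axis=0).round(4).tolist() if len(Q) else 0)
cv2.imwrite("pics/d.png",cv2.resize(np.hstack(ims),(800,300))[:,:,::-1])
```

```text
[-0.0877 -0.0573  0.1539]
[0.0017, 0.0007, 0.0959] [0.002] ('q1,q6', [-0.28, 1.33])
wrist bushing 17002 [-0.0836 -0.0572  0.1835] [[-0.1048, -0.08, 0.1362], [-0.063, -0.0343, 0.2082]]
side bushing 537 [-0.0818 -0.0483  0.1933] [[-0.1392, -0.1088, 0.1181], [-0.0605, -0.0228, 0.5155]]
```

View pics/d.png

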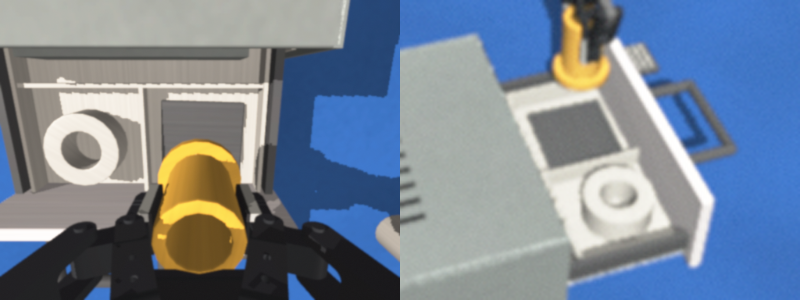

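Wrist view: the bushing hangs upright at (200,205), with the plate ahead of and below it at (203,130). Side view: bushing at (580,45), plate at (578,135). The bushing's bottom is at 0.128, so it needs to come down about 98 mm to 0.030.

Request:
{"op": "drive_effector", "data": {"motion": [{"xyz": [0.002, 0.001, 0.03], "jaw": 0}, {"xyz": [0.002, 0.001, 0.06], "jaw": 0}, {"xyz": [0.002, 0.001, 0.08], "jaw": 0}, {"xyz": [0.002, 0.001, 0.088], "jaw": 0}, {"xyz": [0.002, 0.001, 0.093], "jaw": 0}, {"xyz": [0.002, 0.001, 0.096], "jaw": 0}, {"xyz": [0.002, 0.001, 0.098], "jaw": 0}, {"xyz": [0.002, 0.001, 0.098], "jaw": 0}]}}

```text
t: 10.65
tcp_pos: [0.5735, -0.0494, 0.0569]
tool_rot: [1.0, -0.017, 0.001, 0.0]
force: [-0.9, -1.1, -5.3]
finger_gap: 0.502
gripper_force: 52.9
```

Request:
{"op": "drive_effector", "data": {"motion": [{"xyz": [0, 0, 0.001], "jaw": 0}, {"xyz": [0, 0, 0.002], "jaw": 0}, {"xyz": [0, 0, 0.002], "jaw": 0}]}}

```text
t: 10.95
tcp_pos: [0.5741, -0.0493, 0.0562]
tool_rot: [1.0, -0.017, 0.001, 0.0]
force: [-1.2, -0.0, 4.9]
finger_gap: 0.507
gripper_force: 54.0
```

Request:
{"op": "drive_effector", "data": {"motion": [{"jaw": 0.8}, {"jaw": 0.8}, {"jaw": 0.8}, {"jaw": 0.8}, {"xyz": [0, 0, -0.04], "jaw": 0.8}, {"xyz": [0, 0, -0.08], "jaw": 0.8}, {"xyz": [0, 0, -0.12], "jaw": 0.8}, {"xyz": [0, 0, -0.15], "jaw": 0.8}, {"xyz": [-0.05, 0, -0.15], "jaw": 0}, {"xyz": [-0.1, 0, -0.15], "jaw": 0}, {"xyz": [-0.15, 0, -0.15], "jaw": 0}, {"xyz": [-0.15, 0, -0.15], "jaw": 0}]}}

```text
t: 12.15
tcp_pos: [0.4121, -0.0404, 0.2024]
tool_rot: [1.0, -0.017, -0.007, -0.002]
force: [-0.3, 0.2, 0.0]
finger_gap: 0.115
gripper_force: 0.0
```

Run:
```python
from h import *
ims=[]
for n in("wrist","side","scene"):
    s,X,st=snap(n); C=tocase(X); ims.append(s["pixels"] if n=="wrist" else cv2.resize(s["pixels"][180:310,200:373],(512,384),interpolation=cv2.INTER_CUBIC))
    p=s["pixels"].astype(int); br=(p[...,0]>p[...,2]+40)
    Q=C[br&(C[...,2]>.1)&(C[...,2]<.12)&(abs(C[...,0]+.086)<.06)&(abs(C[...,1]+.058)<.06)]
    print(n,"bush top",len(Q),Q.mean(0).round(4) if len(Q) else 0,np.percentile(Q,[2,98],axis=0).round(4).tolist() if len(Q) else 0)
    m=(C[...,2]>.07)&(C[...,2]<.105)&(C[...,0]<-.153)&(C[...,0]>-.20)&(abs(C[...,1]+.095)<.035)
    Q=C[m]; print(n,"paddle",len(Q)); print(np.median(Q,0).round(4),np.percentile(Q,[2,98],axis=0).round(4).tolist()) if len(Q) else 0
    m=(C[...,2]>.117)&(C[...,2]<.125)&(C[...,0]<-.12)&(C[...,0]>-.17)&(abs(C[...,1])<.16)
    Q=C[m]; print("panel",np.percentile(Q,[3,50,97],axis=0).round(4).tolist()) if len(Q) else 0
cv2.imwrite("pics/e.png",cv2.resize(np.hstack(ims[:2]),(800,300))[:,:,::-1])
print(tocase(sensors.sense()["tcp_pos"]).round(4))
rel(toworld([-.172,-.092,.1]),YAW+np.pi/2)
```

```text
wrist bush top 0 0 0
wrist paddle 3243
[-0.1724 -0.0936  0.0918] [[-0.1918, -0.1157, 0.0899], [-0.1545, -0.0716, 0.0935]]
panel [[-0.1509, -0.1328, 0.1186], [-0.1454, -0.0142, 0.1205], [-0.1394, 0.1051, 0.122]]
side bush top 157 [-0.0849 -0.0554  0.107 ] [[-0.1056, -0.0774, 0.1005], [-0.0647, -0.0365, 0.1118]]
side paddle 137
[-0.1782 -0.0897  0.0916] [[-0.1915, -0.1144, 0.0852], [-0.1646, -0.07, 0.0942]]
panel [[-0.1503, -0.1284, 0.1175], [-0.1439, 0.0234, 0.1201], [-0.1384, 0.1381, 0.123]]
scene bush top 185 [-0.0837 -0.0567  0.1083] [[-0.1039, -0.0774, 0.1006], [-0.0636, -0.0374, 0.1128]]
scene paddle 194
[-0.1763 -0.092   0.0922] [[-0.1905, -0.1152, 0.0882], [-0.1625, -0.0708, 0.0952]]
panel [[-0.1489, -0.1296, 0.1177], [-0.1425, 0.0182, 0.1208], [-0.1373, 0.1366, 0.1237]]
[-0.2346 -0.0589  0.2047]
[0.0624, 0.0331, 0.1049] [0.001] ('q1,q6', [-0.37, 1.24])
```

View pics/e.png

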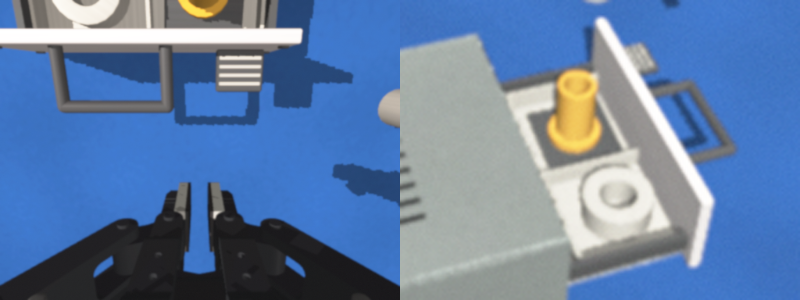

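The bushing stands upright on the plate at case (-0.085,-0.057); it shows at (575,110) in the side view. The paddle is up at (240,70) in the wrist view, and its centre is at case (-0.172,-0.093). I go above the paddle with the fingers shut.

Request:
{"op": "drive_effector", "data": {"motion": [{"xyz": [0.03, 0.02, 0], "jaw": 0}, {"xyz": [0.066, 0.034, 0], "jaw": 0}, {"xyz": [0.066, 0.034, 0.04], "jaw": 0}, {"xyz": [0.066, 0.034, 0.08], "jaw": 0}, {"xyz": [0.066, 0.034, 0.1], "jaw": 0}, {"xyz": [0.066, 0.034, 0.11], "jaw": 0}, {"xyz": [0.066, 0.034, 0.11], "jaw": 0}], "grip_n": 50}}

```text
t: 13.0
tcp_pos: [0.4887, -0.0804, 0.0929]
tool_rot: [1.0, -0.017, -0.001, -0.0]
force: [-1.0, 0.3, -0.1]
finger_gap: 0.001
gripper_force: 0.0
```

Run:
```python
from h import *
st=sensors.sense(); c0=tocase(st["tcp_pos"]); print(c0.round(4))
s,X,st=snap("wrist"); C=(tocase(X)-c0)*1000
for c in (246,262):
  print([(r,C[r,c].round().astype(int).tolist()) for r in range(226,250,2)])
```

```text
[-0.1686 -0.0926  0.0929]
[(226, [20, 4, 27]), (228, [19, 4, 28]), (230, [6, 4, -1]), (232, [5, 4, 0]), (234, [11, 4, 15]), (236, [11, 4, 17]), (238, [11, 4, 19]), (240, [11, 4, 22]), (242, [11, 4, 24]), (244, [11, 4, 25]), (246, [11, 4, 28]), (248, [11, 4, 29])]
[(226, [20, -3, 28]), (228, [19, -3, 28]), (230, [18, -3, 27]), (232, [4, -4, -2]), (234, [11, -3, 15]), (236, [10, -3, 16]), (238, [11, -3, 19]), (240, [11, -3, 21]), (242, [11, -3, 24]), (244, [11, -3, 26]), (246, [11, -3, 27]), (248, [11, -3, 29])]
```

The tip is at 0.107 and the paddle top at 0.092, with the panel face 7 mm ahead of the pad face. I press down in small steps.

Request:
{"op": "drive_effector", "data": {"motion": [{"xyz": [0, 0, 0.01], "jaw": 0}, {"xyz": [0, 0, 0.015], "jaw": 0}, {"xyz": [0, 0, 0.019], "jaw": 0}, {"xyz": [0, 0, 0.022], "jaw": 0}, {"xyz": [0, 0, 0.025], "jaw": 0}, {"xyz": [0, 0, 0.025], "jaw": 0}]}}

```text
t: 13.65
tcp_pos: [0.4892, -0.0807, 0.0701]
tool_rot: [1.0, -0.017, 0.002, 0.001]
force: [1.0, 0.3, 7.4]
finger_gap: 0.002
gripper_force: 3.7
```

The force is 7.4 N, so the paddle is about 11 mm down. I push in gently while keeping the press.

Request:
{"op": "drive_effector", "data": {"motion": [{"xyz": [0.003, 0, 0.001], "jaw": 0}, {"xyz": [0.006, 0, 0.001], "jaw": 0}, {"xyz": [0.01, 0, 0.001], "jaw": 0}, {"xyz": [0.015, 0, 0.001], "jaw": 0}, {"xyz": [0.021, 0, 0.001], "jaw": 0}, {"xyz": [0.028, 0, 0.001], "jaw": 0}, {"xyz": [0.035, 0, 0.001], "jaw": 0}, {"xyz": [0.042, 0, 0.001], "jaw": 0}, {"xyz": [0.049, 0, 0.001], "jaw": 0}, {"xyz": [0.056, 0, 0.001], "jaw": 0}, {"xyz": [0.06, 0, 0.001], "jaw": 0}, {"xyz": [0.06, 0, 0.001], "jaw": 0}]}}

```text
t: 14.85
tcp_pos: [0.5498, -0.0829, 0.0698]
tool_rot: [1.0, -0.017, 0.002, 0.001]
force: [0.4, 1.1, 9.0]
finger_gap: 0.004
gripper_force: 4.2
```

Run:
```python
from h import *
st=sensors.sense(); print(tocase(st["tcp_pos"]).round(4),st["force"].round(1))
s,X,st=snap("wrist","f.png"); C=tocase(X); 
m=(C[...,2]>.116)&(C[...,2]<.124)&(C[...,0]<-.06)&(C[...,0]>-.17)&(abs(C[...,1])<.16); Q=C[m]; print("panel",np.percentile(Q,[3,50,97],axis=0).round(4).tolist())
```

```text
[-0.1075 -0.0929  0.0698] [0.4 1.1 9. ]
panel [[-0.1012, -0.1359, 0.1168], [-0.0837, -0.078, 0.1205], [-0.0786, -0.0111, 0.122]]
```

The chassis follows: the panel is now about 90 mm out. I continue, keeping the paddle down.

Request:
{"op": "drive_effector", "data": {"motion": [{"xyz": [0.004, 0, 0], "jaw": 0}, {"xyz": [0.01, 0, 0], "jaw": 0}, {"xyz": [0.017, 0, 0], "jaw": 0}, {"xyz": [0.024, 0, 0], "jaw": 0}, {"xyz": [0.031, 0, 0], "jaw": 0}, {"xyz": [0.038, 0, 0], "jaw": 0}, {"xyz": [0.045, 0, 0], "jaw": 0}, {"xyz": [0.052, 0, 0], "jaw": 0}, {"xyz": [0.059, 0, 0], "jaw": 0}, {"xyz": [0.066, 0, 0], "jaw": 0}, {"xyz": [0.072, 0, 0], "jaw": 0}, {"xyz": [0.078, 0, 0], "jaw": 0}, {"xyz": [0.083, 0, 0], "jaw": 0}, {"xyz": [0.086, 0, 0], "jaw": 0}, {"xyz": [0.088, 0, 0], "jaw": 0}, {"xyz": [0.09, 0, 0], "jaw": 0}, {"xyz": [0.092, 0, 0], "jaw": 0}, {"xyz": [0.092, 0, 0], "jaw": 0}]}}

```text
t: 16.7
tcp_pos: [0.6406, -0.086, 0.0699]
tool_rot: [1.0, -0.017, 0.001, 0.001]
force: [-0.2, -0.4, 7.0]
finger_gap: 0.002
gripper_force: 3.8
```

Run:
```python
from h import *
st=sensors.sense(); print(tocase(st["tcp_pos"]).round(4),st["force"].round(1))
for n in("scene","wrist"):
    s,X,st=snap(n); C=tocase(X)
    m=(C[...,2]>.116)&(C[...,2]<.1225)&(C[...,0]<.005)&(C[...,0]>-.05)&(C[...,1]>-.14)&(C[...,1]<.14)
    if n=="wrist": m&=abs(C[...,1]+.09)>.03
    Q=C[m]; print(n,len(Q),np.percentile(Q,[3,20,50],axis=0).round(4).tolist())
```

```text
[-0.0167 -0.0929  0.0699] [-0.2 -0.4  7. ]
scene 6 [[-0.0078, -0.0988, 0.1166], [-0.0057, -0.0975, 0.1168], [-0.0042, -0.0921, 0.1189]]Traceback (most recent call last):
  File "<stdin>", line 7, in <module>
    return _quantile_unchecked(
        a, q, axis, out, overwrite_input, method, keepdims, weights)
    return _ureduce(a,
                    func=_quantile_ureduce_func,
    ...<5 lines>...
                    overwrite_input=overwrite_input,
                    method=method)
    r = func(a, **kwargs)
    result = _quantile(arr,
                       quantiles=q,
    ...<2 lines>...
                       out=out,
                       weights=wgt)
    slices_having_nans = np.isnan(arr[-1, ...])
                                  ~~~^^^^^^^^^
IndexError: index -1 is out of bounds for axis 0 with size 0
```

Request:
{"op": "drive_effector", "data": {"motion": [{"xyz": [0.002, 0, 0], "jaw": 0}, {"xyz": [0.004, 0, 0], "jaw": 0}, {"xyz": [0.006, 0, 0], "jaw": 0}, {"xyz": [0.008, 0, 0], "jaw": 0}, {"xyz": [0.008, 0, 0], "jaw": 0}, {"xyz": [0.008, 0, 0], "jaw": 0}]}}

```text
t: 17.4
tcp_pos: [0.6433, -0.0858, 0.0698]
tool_rot: [1.0, -0.017, -0.005, 0.0]
force: [-9.2, -1.8, 14.4]
finger_gap: -0.0
gripper_force: 7.3
```

```bash
python3 -c "
from h import *
print(tocase(sensors.sense()['tcp_pos']).round(4))"
```

```text
[-0.0139 -0.0925  0.0698]
```

Request:
{"op": "drive_effector", "data": {"motion": [{"xyz": [0.002, 0, 0], "jaw": 0}, {"xyz": [0.004, 0, 0], "jaw": 0}, {"xyz": [0.004, 0, 0], "jaw": 0}, {"xyz": [0.004, 0, 0], "jaw": 0}]}}

```text
t: 17.8
tcp_pos: [0.6434, -0.0857, 0.0698]
tool_rot: [1.0, -0.017, -0.009, -0.0]
force: [-19.5, -2.3, 20.1]
finger_gap: 0.002
gripper_force: 7.4
```

```bash
python3 -c "
from h import *
print(tocase(sensors.sense()['tcp_pos']).round(4))"
```

```text
[-0.0139 -0.0925  0.0698]
```

It does not move under 19.5 N, so it is home. I relax the push, lift off and verify.

Request:
{"op": "drive_effector", "data": {"motion": [{"xyz": [-0.004, 0, 0], "jaw": 0}, {"xyz": [-0.008, 0, 0], "jaw": 0}, {"xyz": [-0.008, 0, -0.005], "jaw": 0}, {"xyz": [-0.008, 0, -0.015], "jaw": 0}, {"xyz": [-0.008, 0, -0.03], "jaw": 0}, {"xyz": [-0.008, 0, -0.06], "jaw": 0}, {"xyz": [-0.008, 0, -0.1], "jaw": 0}, {"xyz": [-0.05, 0.04, -0.13], "jaw": 0}, {"xyz": [-0.1, 0.08, -0.13], "jaw": 0}, {"xyz": [-0.13, 0.1, -0.13], "jaw": 0}, {"xyz": [-0.13, 0.1, -0.13], "jaw": 0}, {"xyz": [-0.13, 0.1, -0.13], "jaw": 0}]}}

```text
t: 19.0
tcp_pos: [0.517, -0.1822, 0.1989]
tool_rot: [1.0, -0.019, -0.0, -0.0]
force: [-0.1, 0.3, 0.7]
finger_gap: -0.0
gripper_force: 0.0
```

Run:
```python
from h import *
ims=[]
for n in("wrist","side","scene"):
    s,X,st=snap(n); C=tocase(X); ims.append(s["pixels"] if n=="wrist" else cv2.resize(s["pixels"][130:330,110:376],(512,384),interpolation=cv2.INTER_CUBIC))
    m=(C[...,2]>.1)&(C[...,2]<.113)&(C[...,0]<-.03)&(C[...,0]>-.09)&(C[...,1]>-.02)&(C[...,1]<.06)
    Q=C[m]; print(n,"bar",Q.mean(0).round(4),len(Q)) if len(Q) else 0
    m=(C[...,2]>.117)&(C[...,2]<.1245)&(C[...,0]<.012)&(C[...,0]>-.03)&(abs(C[...,1])<.14); Q=C[m]; print("panel",len(Q),np.percentile(Q[:,0],[5,50]).round(4) if len(Q) else 0)
    for nm,p in(("tube",(.506,-.415)),("sleeve",(.431,-.307))):
        b=X[(X[...,2]>.06)&(X[...,2]<.085)&(np.hypot(X[...,0]-p[0],X[...,1]-p[1])<.05)]
        if len(b): print(nm,b.mean(0).round(3))
cv2.imwrite("pics/g.png",cv2.resize(np.hstack(ims[:2]),(800,300))[:,:,::-1])
```

```text
wrist bar [-0.0549 -0.0175  0.1091] 131
panel 0 0
tube [ 0.506 -0.396  0.069]
sleeve [ 0.43  -0.308  0.064]
side bar [-0.052   0.0169  0.1087] 139
panel 0 0
tube [ 0.505 -0.414  0.069]
sleeve [ 0.43  -0.307  0.064]
scene bar [-0.0513  0.018   0.1093] 196
panel 1 [0.0034 0.0034]
tube [ 0.507 -0.415  0.069]
sleeve [ 0.448 -0.316  0.065]
```

View pics/g.png

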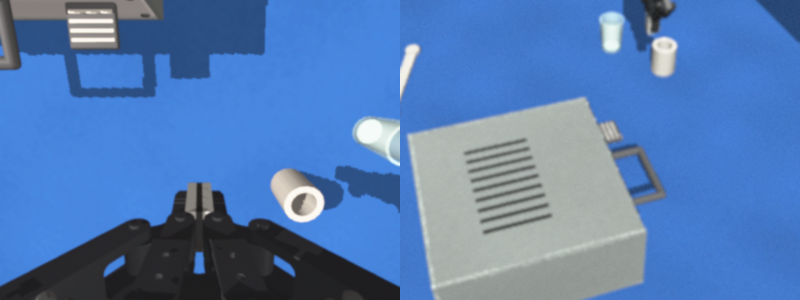

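The bar is back at its starting position and the panel is flush. In the side view the tube (612,32) and sleeve (663,57) stand unmoved, and the gripper is clear. I hand in.

```bash
python3 -c "
from station import manip, sensors, snapshot
print(manip.sign_off())"
```

```text
the job is handed in; nothing more can be done
None
```

I pulled the chassis out to its lock, stood the bushing flange down on the wear plate in the right bay, and pushed the chassis fully home with the paddle held down; the collar, tube and sleeve were not touched, and the job was handed in after about 19 s of robot time (no verdict was returned, and the bushing cannot be seen inside the closed case).

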